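# Run the knob-finishing carousel at speed and stop it on its index

## Robot

A 6-joint arm with a two-finger parallel gripper is mounted at the origin on the work surface. World frame = base frame: x ahead of the robot, y to its left, z up, the work surface at z = 0. Lengths are in m, angles in degrees, forces in N, time in s.
With the tool pointing down it reaches from about 0.4 to 0.825 m from the base axis. Payload 7 kg.
Tool frame: the origin (TCP) lies on the centre line of the jaws, within the pads' length; the fingertips stand 19 mm ahead of it and the grasp point (between the pads) is the TCP; z points along the fingers, y is the line along which they close (so a half turn about z gives the same grasp; the last joint's range is limited). The gripper opens to 88 mm and grips with 3 to 60 N. Pads are 19 mm wide; open, the fingers measure 130 mm over their backs; the gripper's body (78 mm by 193 mm) begins 47 mm behind the grasp point.
Start: joints at [-49.67, 20.546, 0.682, 0, -70.136, -16.507], TCP at [0.273, -0.617, 0.246] pointing down, gripper open.
Joint ranges: [-176.03, 176.03], [-82.01, 121.73], [-58.28, 71.71], [-173.87, 95.51], [-174.79, -0.11], [-173.66, 173.66]. Speed limits (degrees/s): [136.94, 136.94, 172.46, 180, 180, 180].

## Interface

Orientations are given as [roll, pitch, yaw] about the fixed x, y, z axes, in that order (R = Rz(yaw) Ry(pitch) Rx(roll)).
In Python, from plant import ctrl gives the robot as it stands.
- The arm moves only by the tool move_arm, never from a script. Its argument "motion" is a list of rows, each a list of 3 entries, a list of its own where there are three numbers: the shift along the tool's x, y, z in mm, then the turn, a rotation vector about the tool's x, y, z in degrees, then the closure, from 0 (fully open) to 1 (shut). A call has 1 to 10 rows; each row is the pose to reach, as a shift and turn from the pose commanded when the call began, along the tool's axes at that moment; what a row does not reach only later rows make up. A row lasts 1/12 s, in which the tool goes at most 41.7 mm and 7.16 degrees, less where a joint would pass 70% of its speed; a pose out of reach is approached as far as the arm can. A call with a gripper value outside its range is refused whole. The fingers move at their own pace and stop on an object; the grip force is fixed at half the most. Time passes only in rows, so rows that repeat a pose let the fingers close. It gives the time, the measured TCP pose, the force, the opening and the grip force at its end, in the units of the state.
- ctrl.get_obs(): the state, without advancing time (a new reading comes with each control period).
- ctrl.snapshot(name): name is "scene" or "top" or "wrist"; returns a dict with "color" (480x640x3 uint8, blue, green, red), "camera_matrix" (3x3 intrinsics, pixels), "k1" (the pictures are not rectified: a ray, as slopes to the right and down, at radius r is drawn at 1 + k1 r^2 times it, then the intrinsics apply), "cam_to_world" (4x4, takes a point from camera to world coordinates). Camera axes: x right, y up, looking along -z (the intrinsics and any distortion apply to the point x, -y, -z); pixel columns grow to the right and rows downward; lengths in m; the calibration is good to about 2 mm. A picture is of the moment at which its call begins. There is no depth.
- ctrl.close_job(): hands the job in; it is judged then, once.
The state is a dict: "clock": time; "joint_pos": joint angles; "qvel": joint speeds; "tau": joint torques, N m; "tool_pos": TCP position; "orientation": TCP orientation; "force": force on the tool from outside, world axes, zero at the start; "moment": the same for the moment, N m; "opening": finger opening in m; "gripper_force": force on a finger pad.
Only numpy, scipy, OpenCV 4.12 (cv2) and the standard library are available. Lean on these libraries where they do the work, as an engineer would, in place of code of your own. Each camera call takes 0.05 s, during which the arm holds its last target. There are 200 camera calls.

## Task

Turn the finishing carousel by its crank, counter-clockwise seen from above, up to 15 turns a minute and keep the turntable within 2 turns a minute of that for 6 seconds without a break, so that the freshly stained knobs dry evenly in the air jet; it must never run faster than 20 turns a minute. Then bring it to rest with its flag pointing at the index post and let go of the crank. Do not touch the wet knobs, and leave everything else on the bench where it is.

Things in the scene. Friction and masses are not known exactly. Their poses are not given: they have to be found in the camera images.
- carousel (a joint): Turntable angle about its vertical axle, rad; grows counter-clockwise seen from above, counts on over full turns without wrapping; 0, 2 pi, 4 pi... = flag at the index post. Plywood disc 300 mm across, top at z = 85 mm, on a steel flywheel 380 mm across, top at z = 67 mm; 10 kg, inertia nominally 0.18 kg m2 (true mass up to 35 % off). Own bearing drag 0.01 N m + 0.005 N m s/rad. Turns without end.
- crank: Aluminium crank arm above the turntable on the same axle (origin on the axle at the bench top; x axis to the handle), arm top at z = 148 mm. Drives the turntable only through a grease-filled slip hub: torque = 0.12 N m s/rad x (crank speed - turntable speed), no spring, no play. So the turntable follows in about 1.4 s, and at speed the crank runs 0.4 to 2.2 rad/s faster. No stops.
- shoe: Drag shoe: small loose steel block on a rubber pad (50 x 32 x 34 mm, nominally 0.1 kg, may be 0.04 to 0.19) that lies by its weight on the flywheel's rim, 171 mm from the axle, in a fork of the stand on its -y side. It rubs as the turntable turns: about 0.1 N m nominally, 0.03 to 0.25 in fact, unknown. Origin under its centre. Leave it in place.
- hub (a point): Point on the vertical axle of turntable and crank, at the turntable's top (z = 85 mm), fixed to the stand; its x axis points to the index post. The stand is a grey round cast foot, 270 mm across, fixed to the bench. On the stand's +y side an air nozzle on a mast 250 mm from the axle reaches up to z = 130 mm and from 184 to 322 mm from the axle.
- handle_grip (a point): Point on the axis of the crank's handle, 31 mm above its lower end (z = 182 mm). The handle is a black upright cylinder 30 mm in diameter, 56 mm long (z = 151 to 207 mm), free to spin on its pin, which ends 4 mm above it; 70 mm from the axle, at any angle at the start. Room for a gripper from above. When let go, it is carried round with the coasting turntable.
- flag (a point): Outer end of the flag, an upright steel plate that stands radially on the turntable's rim (50 mm long, 12 mm thick, from 85 to 119 mm high); the point is 150 mm from the axle, 110 mm high, and turns with the turntable.
- index_mark (a point): Where the flag's outer end must stop: 150 mm from the axle, 110 mm high. Beyond it stands the index post, a square steel post 16 mm wide and 122 mm high, 222 mm from the axle, with a thin finger 8 mm wide that points to the axle and ends 176 mm from it, 113 mm high. Fixed to the stand.
- knob1: Wet stained wooden knob (36 mm across, 37 mm high, top at z = 122 mm) fixed on the turntable 115 mm from the axle, 60 degrees counter-clockwise from the flag. Not to be touched.
- knob2: Wet stained wooden knob (36 mm across, 37 mm high, top at z = 122 mm) fixed on the turntable 115 mm from the axle, 120 degrees counter-clockwise from the flag. Not to be touched.
- knob3: Wet stained wooden knob (36 mm across, 37 mm high, top at z = 122 mm) fixed on the turntable 115 mm from the axle, 180 degrees counter-clockwise from the flag. Not to be touched.
- knob4: Wet stained wooden knob (36 mm across, 37 mm high, top at z = 122 mm) fixed on the turntable 115 mm from the axle, 240 degrees counter-clockwise from the flag. Not to be touched.
- knob5: Wet stained wooden knob (36 mm across, 37 mm high, top at z = 122 mm) fixed on the turntable 115 mm from the axle, 300 degrees counter-clockwise from the flag. Not to be touched.
- stain_can: Bystander: closed metal can, 100 mm across, 120 mm high; origin under its centre.
- jar: Bystander: amber glass jar, 70 mm across, 100 mm high; origin under its centre.
- tape: Bystander: roll of masking tape lying flat beside the stand, 100 mm across, 36 mm high; origin under its centre.
- sanding_block: Bystander: cork sanding block beside the stand, 95 x 62 x 30 mm; origin under its centre.
- brush: Bystander: paint brush lying on the bench.
- screwdriver: Bystander: screwdriver lying on the bench.
- pot: Bystander: white plastic cup, 84 mm across, 70 mm high; origin under its centre.

How it is judged (in metres and radians):
On the way, in this order (a step that is already met when the one before it is completed fails the run):
1. the turntable turns counter-clockwise at 15 +- 2 turns a minute for 6 s on end (velocity of joint carousel between 1.36 and 1.782 rad/s), for 6 s.
2. the turntable stands still with its flag at the index post (horizontal distance between flag and index_mark below 0.022 m and velocity of joint carousel between -0.05 and 0.05 rad/s), for 0.3 s.
At the end, for the whole second after the job is handed in: The flag's outer end is within 22 mm (0.15 rad) of the index mark, the turntable is at rest (under 0.05 rad/s), and the crank is released (all of step 2); the robot touches nothing.
It fails at once if the turntable runs faster than 20 turns a minute (velocity of joint carousel above 2.13 rad/s).
It fails at once if a wet knob is touched (contact force between any of the fingers, the arm and knob1 above 0.5 N or contact force between any of the fingers, the arm and knob2 above 0.5 N or contact force between any of the fingers, the arm and knob3 above 0.5 N or contact force between any of the fingers, the arm and knob4 above 0.5 N or contact force between any of the fingers, the arm and knob5 above 0.5 N).
It fails at once if something else on the bench is moved (distance of any of stain_can, jar, tape, sanding_block, brush, screwdriver, pot, shoe from where it was at the start of the episode above 0.03 m).
It also fails if it takes over 67 s, if anything falls off the work surface, if the arm or the gripper's body presses on something with over 40 N, if the wrist force passes 120 N, or if a joint passes its speed limit or range.

## Working session

There is one attempt and no reset: what is moved stays moved. The work goes in short steps, Python scripts to look and compute and a tool call to move; the robot and the scene stay as the last step left them, time stands still between calls to the robot, and variables do not carry over. Pictures are saved under pics/ and viewed, at most 10 in all, crops included, and the job is handed in when it is done.

Besides the shell and the picture viewer there is one more tool, called after ">>>" in YAML: its name, and indented under it one key for each argument. move_arm: Moves the arm, as the interface text tells. Its arguments: {"type":"object","properties":{"motion":{"type":"array"}},"required":["motion"]}

```bash
mkdir -p pics; ls; python3 - <<'E'
from plant import ctrl
import cv2,numpy as np
print(ctrl.get_obs())
a=ctrl.snapshot("top");b=ctrl.snapshot("scene")
for n,s in(("top",a),("scene",b)):
    cv2.imwrite(f"pics/{n}0.png",s["color"]);print(n,s["camera_matrix"].tolist(),s["k1"],np.round(s["cam_to_world"],4).tolist())
E
```

```text
pics
{'clock': 0.0, 'joint_pos': array([-4.96721717e+01,  2.05911455e+01,  6.33511623e-01, -2.00757003e-02,
       -7.01347112e+01, -1.65066115e+01]), 'qvel': array([ 0.01631046, -0.03027133,  0.03081855, -0.04868837, -0.00097324,
        0.07387635]), 'tau': array([-4.05343872e-04, -5.82710123e+01,  2.93040562e+01,  6.99718907e+00,
        6.58313889e-03, -1.79835492e-04]), 'tool_pos': array([ 0.27241369, -0.61709204,  0.24462407]), 'orientation': array([ 1.79906098e+02, -8.14558073e-03, -1.56185614e+02]), 'force': array([ 0.1204135 , -0.69484507, -0.48861424]), 'moment': array([-0.01926203,  0.035302  , -0.00622374]), 'gripper_force': 0.0, 'opening': 0.08734014518455467}
top [[616.500309334372, 0.0, 321.48159410374484], [0.0, 616.500309334372, 234.84443600230298], [0.0, 0.0, 1.0]] -0.09936668535511069 [[-0.0011, 0.9989, -0.0474, 0.4624], [-1.0, -0.0008, 0.0062, -0.0024], [0.0061, 0.0474, 0.9989, 1.6686], [0.0, 0.0, 0.0, 1.0]]
scene [[548.0531028128052, 0.0, 311.51859529717626], [0.0, 548.0531028128052, 241.60320675942947], [0.0, 0.0, 1.0]] 0.010967195241499823 [[-0.0229, -0.6566, 0.7539, 1.6632], [0.9997, -0.009, 0.0226, 0.0516], [-0.0081, 0.7542, 0.6566, 1.1225], [0.0, 0.0, 0.0, 1.0]]
```

View pics/top0.png

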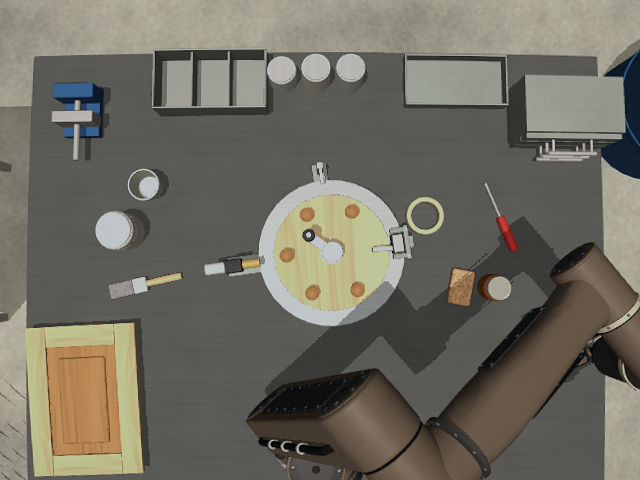

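View pics/scene0.png

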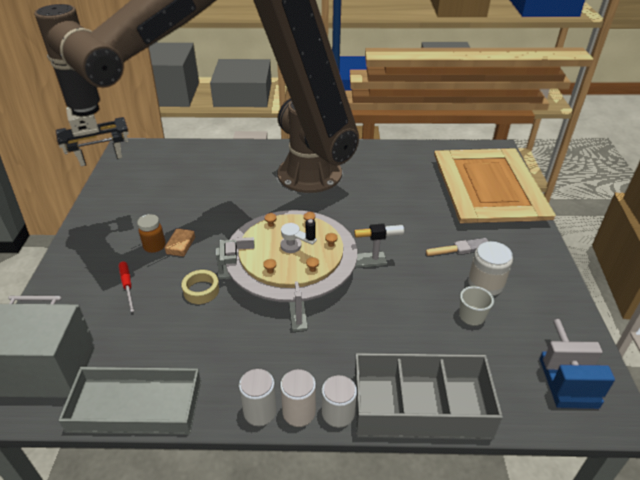

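The top view shows the wooden disc centred near (332,252) px. The handle is black at about (309,236), the flag is to the right at about (382,249), and the index post is at (320,172). The scene view shows the handle at about (310,230). Next I'll measure by masks.

```bash
cat > h.py <<'E'
import numpy as np,cv2
from plant import ctrl
def ray(s,uv):
    K=s["camera_matrix"];k=s["k1"]
    p=cv2.undistortPoints(np.array([[uv]],float),K,np.array([k,0,0,0,0.]))[0,0]
    T=s["cam_to_world"];d=T[:3,:3]@np.array([p[0],-p[1],-1]);return T[:3,3],d
def plane(s,uv,z):
    o,d=ray(s,uv);return o+d*(z-o[2])/d[2]
def tri(r1,r2):
    (o1,d1),(o2,d2)=r1,r2
    t=np.linalg.lstsq(np.c_[d1,-d2],o2-o1,rcond=None)[0]
    a,b=o1+t[0]*d1,o2+t[1]*d2;return (a+b)/2,np.linalg.norm(a-b)
def proj(s,P):
    T=s["cam_to_world"];c=T[:3,:3].T@(np.asarray(P)-T[:3,3]);x=np.array([c[0],-c[1]])/-c[2]
    x=x*(1+s["k1"]*(x@x));K=s["camera_matrix"];return K[:2,:2]@x+K[:2,2]
def blobs(mask,amin=15):
    n,l,st,c=cv2.connectedComponentsWithStats(mask.astype(np.uint8))
    return [(int(st[i,4]),c[i].round(1).tolist(),st[i,:4].tolist()) for i in range(1,n) if st[i,4]>=amin]
E
python3 - <<'E'
from h import *
t=ctrl.snapshot("top");s=ctrl.snapshot("scene")
def win(m,x0,x1,y0,y1):
    o=np.zeros_like(m);o[y0:y1,x0:x1]=m[y0:y1,x0:x1];return o
for n,im,w in(("top",t,(255,410,160,330)),("scene",s,(205,400,190,335))):
    c=im["color"];h=cv2.cvtColor(c,cv2.COLOR_BGR2HSV)
    print(n,"black",blobs(win(c.max(2)<40,*w)))
    print("knob",blobs(win((h[...,0]<16)&(h[...,1]>110)&(c.max(2)>60),*w),10))
    wood=win((h[...,0]>14)&(h[...,0]<32)&(h[...,1]>50),*w)
    b=cv2.findContours(wood.astype(np.uint8),0,cv2.CHAIN_APPROX_NONE)[0];b=max(b,key=cv2.contourArea)
    e=cv2.fitEllipse(cv2.convexHull(b));print("wood",e,plane(im,e[0],.085))
    g=win((h[...,1]<35)&(c.max(2)>90),*w);
c=t["color"];a=cv2.resize(c[155:335,245:415],None,fx=3,fy=3,interpolation=cv2.INTER_CUBIC)
cv2.imwrite("pics/topc.png",a)
c=s["color"];cv2.imwrite("pics/sc.png",cv2.resize(c[190:335,205:400],None,fx=4,fy=4,interpolation=cv2.INTER_CUBIC))
E
```

```text
top black []
knob [(145, [351.6, 211.0], [345, 205, 14, 13]), (137, [306.3, 214.2], [300, 208, 14, 13]), (136, [286.2, 255.1], [280, 249, 14, 13]), (146, [357.0, 289.5], [351, 283, 13, 14]), (142, [311.8, 292.8], [305, 286, 14, 14])]
wood ((331.30157470703125, 252.39947509765625), (115.097412109375, 115.79083251953125), 118.58389282226562) [ 0.49239271 -0.03735367  0.085     ]
scene black [(135, [310.0, 231.0], [306, 222, 9, 18]), (192, [377.8, 232.0], [370, 225, 16, 15])]
knob [(73, [270.2, 218.9], [265, 213, 11, 13]), (44, [309.0, 215.6], [304, 212, 11, 8]), (74, [330.6, 239.3], [326, 234, 11, 12]), (84, [311.8, 264.1], [307, 258, 11, 14]), (82, [269.6, 265.7], [264, 260, 12, 13])]
wood ((290.2961730957031, 249.24417114257812), (77.2493896484375, 104.4343490600586), 87.4073715209961) [ 0.50584148 -0.04355647  0.085     ]
```

View pics/topc.png

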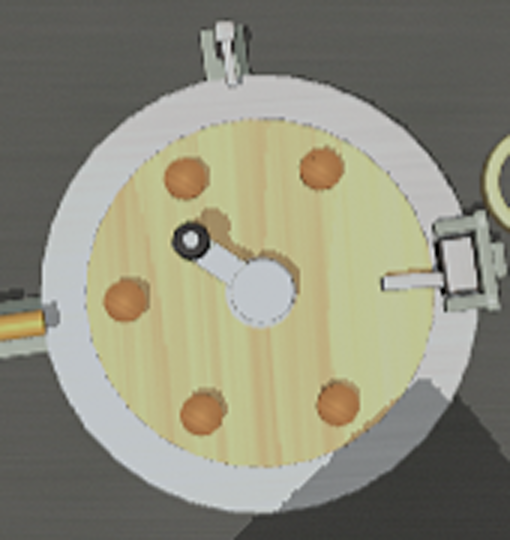

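View pics/sc.png

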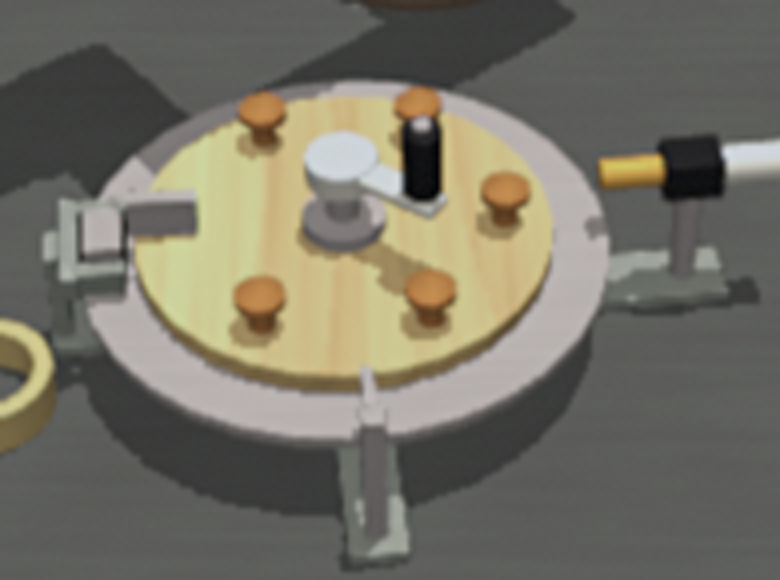

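The crops show the handle pin top at about (308.7,235.0) in top and (310.2,220.5) in scene. The hub cap is at (332.3,252.3) and (290.2,228.2). The finger tip is at about (322,181.7) in top, and the flag points right.

```bash
cat >> h.py <<'E'
def knobs(t):
    c=t["color"];h=cv2.cvtColor(c,cv2.COLOR_BGR2HSV)
    m=(h[...,0]<16)&(h[...,1]>110)&(c.max(2)>45)
    m[:,:265]=0;m[:,400:]=0;m[:185]=0;m[320:]=0
    return [plane(t,b[1],.120)[:2] for b in blobs(m,60) if b[0]<220]
E
python3 - <<'E'
from h import *
from scipy.optimize import least_squares
t=ctrl.snapshot("top");s=ctrl.snapshot("scene")
P,e=tri(ray(t,(308.7,235)),ray(s,(310.2,220.5)));print("pin top",P,e)
H,e2=tri(ray(t,(332.3,252.3)),ray(s,(290.2,228.2)));print("hub cap",H,e2)
k=np.array(knobs(t));print(k)
r=least_squares(lambda p:np.hypot(*(k-p[:2]).T)-p[2],[.49,-.037,.115]);c=r.x[:2];print("centre",r.x,r.fun)
a=np.degrees(np.arctan2(*(k-c).T[::-1]));print("flag mod60",np.sort(a%60),a)
f=plane(t,(322,181.7),.113)[:2]-c;print("index ang",np.degrees(np.arctan2(f[1],f[0])),np.hypot(*f))
g=plane(t,(392.3,247.7),.119)[:2]-c;print("flag ang",np.degrees(np.arctan2(g[1],g[0])),np.hypot(*g))
for z in(.207,.211):
  d=plane(t,(308.7,235),z)[:2]-c;print("handle",z,d+c,np.hypot(*d),np.degrees(np.arctan2(d[1],d[0])))
o=ctrl.get_obs();print(o["tool_pos"],o["orientation"],o["clock"])
from scipy.spatial.transform import Rotation as R
print(R.from_euler("xyz",o["orientation"],degrees=True).as_matrix().round(3))
E
```

```text
pin top [0.5313248  0.01683397 0.21091041] 0.004044315308536374
hub cap [ 0.49151024 -0.04036044  0.15075183] 0.0040071437997681435
[[ 0.59601575 -0.08796529]
 [ 0.58798743  0.02621854]
 [ 0.48530204  0.07643977]
 [ 0.39884651 -0.10113794]
 [ 0.39053916  0.01246047]]
centre [ 0.4934186  -0.03745904  0.11418308] [ 1.71878874e-04 -1.73877683e-04  4.56670339e-06 -1.70434185e-04
  1.67866291e-04]
flag mod60 [33.79002273 33.95384663 33.95421385 34.07607352 34.11625377] [ -26.20997727   33.95421385   94.07607352 -146.04615337  154.11625377]
index ang 7.6795821975094585 0.17947375316618833
flag ang -86.2743868067833 0.1532000026168964
handle 0.207 [0.53142457 0.01891142] 0.06798589405554416 56.01145160893155
handle 0.211 [0.53123571 0.0188532 ] 0.06783215428357568 56.116231654487905
[ 0.27253758 -0.61735245  0.24523004] [ 1.79966061e+02 -5.55408358e-03 -1.56179704e+02] 0.3
[[-0.915 -0.404 -0.   ]
 [-0.404  0.915  0.001]
 [ 0.     0.001 -1.   ]]
```

>>> move_arm:
  motion:
    - [[-15,14,-5],[0,0,2.4],0]
    - [[-40,38,-10],[0,0,4.8],0]
    - [[-66,64,-10],[0,0,7.2],0]
    - [[-92,89,-10],[0,0,9.6],0]
    - [[-118,114,-10],[0,0,12],0]
    - [[-144,139,-10],[0,0,14.4],0]
    - [[-170,164,-10],[0,0,16.8],0]
    - [[-196,190,-10],[0,0,19.2],0]
    - [[-222,215,-10],[0,0,21.6],0]
    - [[-247,239,-10],[0,0,23.8],0]

```text
clock: 1.13
tool_pos: [0.4023, -0.2973, 0.2558]
orientation: [-180.0, 0.0, 179.9]
force: [0.6, -0.5, 0.5]
opening: 0.0874
gripper_force: 0.0
```

>>> move_arm:
  motion:
    - [[-14,34,0],[0,0,0],0]
    - [[-28,69,0],[0,0,0],0]
    - [[-42,103,0],[0,0,0],0]
    - [[-56,138,0],[0,0,0],0]
    - [[-70,172,0],[0,0,0],0]
    - [[-84,207,0],[0,0,0],0]
    - [[-98,241,0],[0,0,0],0]
    - [[-112,276,0],[0,0,0],0]
    - [[-123,304,0],[0,0,0],0]
    - [[-129,318,0],[0,0,0],0]

```text
clock: 1.97
tool_pos: [0.5319, 0.022, 0.2556]
orientation: [180.0, 0.0, -179.9]
force: [-0.1, -0.5, -0.2]
opening: 0.0878
gripper_force: 0.0
```

```bash
python3 - <<'E'
from h import *
w=ctrl.snapshot("wrist");o=ctrl.get_obs()
print(o["tool_pos"],o["orientation"],o["clock"],o["force"],o["joint_pos"].round(1))
cv2.imwrite("pics/w0.png",w["color"]);print(w["camera_matrix"][0,0],w["k1"],w["cam_to_world"].round(3).tolist())
for P in((.5313,.0189,.211),(.5313,.0168,.211)):print(proj(w,P))
print("black",blobs(w["color"].max(2)<40,100))
E
```

```text
[0.5325531  0.02265174 0.25534944] [ 1.79983054e+02  2.76823580e-02 -1.79826059e+02] 2.0167 [2.41528207 2.31704211 0.91922505] [  23.5    6.7  -16.3   -0.   -66.9 -113.3]
337.5179692179197 -0.06347493735242665 [[-0.003, -0.964, -0.266, 0.462], [1.0, -0.003, -0.001, 0.022], [-0.0, -0.266, 0.964, 0.395], [0.0, 0.0, 0.0, 1.0]]
[318.00664746 267.89830566]
[314.38406295 267.88583995]
black [(522, [531.4, 141.8], [512, 121, 69, 48]), (142, [102.1, 215.6], [96, 205, 13, 22]), (1549, [316.3, 254.1], [293, 226, 45, 63]), (26298, [282.7, 371.3], [0, 267, 640, 142]), (4679, [546.2, 295.2], [478, 267, 162, 94]), (489, [225.5, 290.5], [209, 273, 28, 30]), (507, [420.2, 290.8], [410, 273, 29, 31]), (206, [212.8, 341.9], [206, 333, 16, 26]), (213, [432.6, 341.8], [424, 333, 15, 25]), (2476, [614.8, 453.1], [583, 421, 57, 59]), (1030, [485.7, 450.4], [462, 433, 42, 47])]
```

View pics/w0.png

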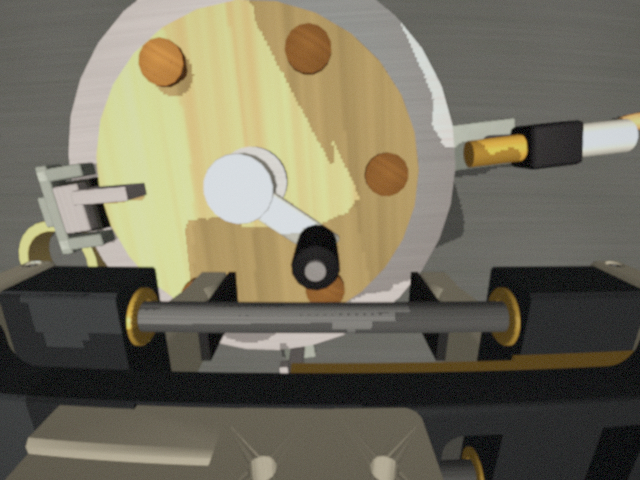

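The wrist view shows the handle pin top at about (316,271), between the fingers' columns. Knobs are at (162,62), (308,48) and (386,174). Next I'll refine the hub centre.

```bash
python3 - <<'E'
from h import *
from scipy.optimize import least_squares
w=ctrl.snapshot("wrist");t=ctrl.snapshot("top");s=ctrl.snapshot("scene")
print("handle tri",tri(ray(w,(316,271)),ray(t,(308.7,235))),plane(w,(316,271),.211))
k=np.array([plane(w,p,.121)[:2] for p in((162,62),(308,48),(386,174))])
r=least_squares(lambda p:np.hypot(*(k-p).T)-.115,[.49,-.037]);print("wrist centre",r.x,r.fun)
print("cap",[plane(w,(239,188),z) for z in (.155,.165,.175)])
print("finger",tri(ray(t,(322,181.7)),ray(s,(296.8,282.5))))
for z in(.1,.122):print("shoe",plane(t,(398.3,242.3),z)," post top",plane(t,(319.7,163.5),z))
E
```

```text
handle tri (array([0.53086949, 0.01865693, 0.2185669 ]), np.float64(0.00017315541411728815)) [0.53380941 0.01841423 0.211     ]
wrist centre [ 0.49763674 -0.04011036] [-0.00138178  0.00146692 -0.00137833]
cap [array([ 0.49291828, -0.03745895,  0.155     ]), array([ 0.49164002, -0.03496675,  0.165     ]), array([ 0.49036177, -0.03247454,  0.175     ])]
finger (array([ 0.67068259, -0.01526578,  0.11823824]), np.float64(0.003661004412194098))
shoe [ 0.51763504 -0.20808933  0.1       ]  post top [ 0.72003413 -0.0077252   0.1       ]
shoe [ 0.51686056 -0.20520393  0.122     ]  post top [ 0.71642093 -0.00764998  0.122     ]
```

>>> move_arm:
  motion:
    - [[-1,-3,20],[0,0,0],0]
    - [[-1,-3,45],[0,0,0],0]
    - [[-1,-3,65],[0,0,0],0]
    - [[-1,-3,73],[0,0,0],0]
    - [[-1,-3,73],[0,0,0],1]
    - [[-1,-3,73],[0,0,0],1]
    - [[-1,-3,73],[0,0,0],1]
    - [[-1,-3,73],[0,0,0],1]
    - [[-1,-3,73],[0,0,0],1]
    - [[-1,-3,73],[0,0,0],1]

```text
clock: 3.0
tool_pos: [0.5323, 0.0161, 0.1833]
orientation: [180.0, 0.1, -180.0]
force: [0.4, 0.5, 0.4]
opening: 0.0535
gripper_force: 0.0
```

```bash
python3 - <<'E'
from h import *
for i in range(3):
    t=ctrl.snapshot("top");o=ctrl.get_obs()
    print(o["tool_pos"].round(4),o["clock"],o["force"].round(2),o["moment"].round(2),o["opening"],o["gripper_force"])
cv2.imwrite("pics/t1.png",t["color"]);print(knobs(t))
E
```

```text
[0.5321 0.0161 0.1831] 3.05 [0.18 0.3  0.28] [-0.   -0.02 -0.08] 0.04895863003203515 0.0
[0.5321 0.0161 0.183 ] 3.1 [-0.77  0.44 -0.15] [ 0.02 -0.   -0.01] 0.04504243152738696 0.0
[0.532  0.0161 0.1828] 3.15 [ 0.75 -0.27 -0.67] [ 0.01 -0.06  0.04] 0.04073247180334826 0.0
[array([ 0.59601581, -0.08771298]), array([ 0.39884651, -0.10113794]), array([0.39028927, 0.0127112 ])]
```

View pics/t1.png

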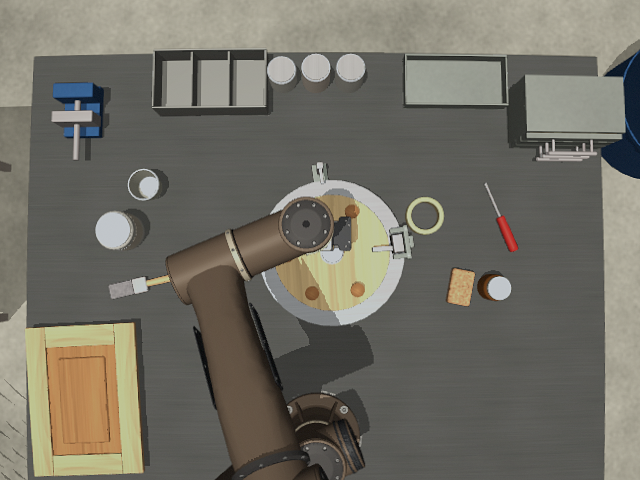

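The picture shows the gripper over the handle. The knobs on the right, at about (352,211), (357,289) and (312,293), and the flag stay visible, so I can track the table from this camera.

>>> move_arm:
  motion:
    - [[0,2,0],[0,0,0],1]
    - [[0,2,0],[0,0,0],1]
    - [[0,2,0],[0,0,0],1]
    - [[0,2,0],[0,0,0],1]
    - [[0,2,0],[0,0,0],1]

```text
clock: 3.57
tool_pos: [0.532, 0.018, 0.1826]
orientation: [180.0, 0.0, -180.0]
force: [-1.4, -0.3, 2.1]
opening: 0.0295
gripper_force: 30.0
```

```bash
cat >> h.py <<'E'
import json,os
C=np.array([.4934,-.0375])
def look(prev=None,log=True):
    """table angle (deg, world) mod 60 from visible knobs, + obs; unwrapped near prev"""
    t=ctrl.snapshot("top");o=ctrl.get_obs()
    k=[p-C for p in knobs(t)];k=[p for p in k if abs(np.hypot(*p)-.114)<.004]
    a=np.array([np.degrees(np.arctan2(p[1],p[0])) for p in k])
    m=np.degrees(np.angle(np.exp(1j*np.radians(a*6)).mean()))/6%60 if len(a) else float('nan')
    print("t%.3f n%d ang60 %.2f"%(o["clock"]-.05,len(a),m),"sp%.1f"%(np.ptp((a-m+30)%60) if len(a) else 0),"knobs",np.sort(a).round(0),"tcp",o["tool_pos"].round(4),"F",o["force"].round(1),"op %.3f gf %.0f"%(o["opening"],o["gripper_force"]))
    return t
E
python3 - <<'E'
from h import *
for i in range(3):look()
E
```

```text
t3.567 n3 ang60 33.95 sp0.2 knobs [-146.  -26.  154.] tcp [0.532  0.018  0.1826] F [-0.9 -0.   1.3] op 0.029 gf 30
t3.617 n3 ang60 33.97 sp0.1 knobs [-146.  -26.  154.] tcp [0.532  0.018  0.1826] F [-0.2  0.3  0.7] op 0.030 gf 30
t3.667 n3 ang60 33.99 sp0.1 knobs [-146.  -26.  154.] tcp [0.532  0.018  0.1826] F [-0.1  0.3  1. ] op 0.029 gf 30
```

```bash
cat > g.py <<'E'
import sys,json,numpy as np
R=70.;X0=Y0=None
def P(th): # tool-frame coords (x_t=-xw, y_t=yw) about the axle, whole mm
    a=np.radians(th);return np.array([round(-R*np.cos(a)),round(R*np.sin(a))])
def rows(th,steps):
    p0=P(th);o=[]
    for s in steps:
        th+=s;p=P(th)-p0;o.append([[int(p[0]),int(p[1]),0],[0,0,0],1])
    return th,o
def show(th,calls):
    for st in calls:
        t0=th;th,o=rows(th,st);print("%.1f->%.1f"%(t0,th),json.dumps(o))
E
python3 - <<'E'
from g import *
show(56,[[.5,1.5,2.5,3.5,4.5,5,5.5,6,6.5,7]])
E
```

```text
56.0->98.5 [[[0, 0, 0], [0, 0, 0], 1], [[2, 1, 0], [0, 0, 0], 1], [[5, 3, 0], [0, 0, 0], 1], [[8, 5, 0], [0, 0, 0], 1], [[13, 7, 0], [0, 0, 0], 1], [[19, 9, 0], [0, 0, 0], 1], [[26, 11, 0], [0, 0, 0], 1], [[33, 12, 0], [0, 0, 0], 1], [[41, 12, 0], [0, 0, 0], 1], [[49, 11, 0], [0, 0, 0], 1]]
```

>>> move_arm:
  motion:
    - [[0,0,0],[0,0,0],1]
    - [[2,1,0],[0,0,0],1]
    - [[5,3,0],[0,0,0],1]
    - [[8,5,0],[0,0,0],1]
    - [[13,7,0],[0,0,0],1]
    - [[19,9,0],[0,0,0],1]
    - [[26,11,0],[0,0,0],1]
    - [[33,12,0],[0,0,0],1]
    - [[41,12,0],[0,0,0],1]
    - [[49,11,0],[0,0,0],1]

```text
clock: 4.55
tool_pos: [0.4821, 0.0288, 0.1826]
orientation: [-180.0, 0.0, -180.0]
force: [3.4, -5.5, 0.7]
opening: 0.0291
gripper_force: 30.0
```

```bash
python3 - <<'E'
from h import *
for i in range(2):look()
from g import *
show(98.5,[[7.5,8]+[8]*8,[8]*10,[8]*10])
E
```

```text
t4.550 n4 ang60 38.81 sp0.2 knobs [-141.  -21.   39.  159.] tcp [0.4806 0.0285 0.1826] F [-2.7 -3.   3.4] op 0.029 gf 30
t4.600 n4 ang60 39.53 sp0.1 knobs [-140.  -21.   39.  160.] tcp [0.4811 0.0286 0.1826] F [-0.8 -3.5  0.2] op 0.029 gf 30
98.5->178.0 [[[9, -2, 0], [0, 0, 0], 1], [[18, -5, 0], [0, 0, 0], 1], [[27, -10, 0], [0, 0, 0], 1], [[35, -15, 0], [0, 0, 0], 1], [[42, -22, 0], [0, 0, 0], 1], [[48, -30, 0], [0, 0, 0], 1], [[53, -38, 0], [0, 0, 0], 1], [[57, -47, 0], [0, 0, 0], 1], [[59, -57, 0], [0, 0, 0], 1], [[60, -67, 0], [0, 0, 0], 1]]
178.0->258.0 [[[0, -9, 0], [0, 0, 0], 1], [[-2, -19, 0], [0, 0, 0], 1], [[-5, -28, 0], [0, 0, 0], 1], [[-9, -37, 0], [0, 0, 0], 1], [[-15, -45, 0], [0, 0, 0], 1], [[-21, -52, 0], [0, 0, 0], 1], [[-29, -59, 0], [0, 0, 0], 1], [[-37, -64, 0], [0, 0, 0], 1], [[-46, -68, 0], [0, 0, 0], 1], [[-55, -70, 0], [0, 0, 0], 1]]
258.0->338.0 [[[-10, -2, 0], [0, 0, 0], 1], [[-20, -2, 0], [0, 0, 0], 1], [[-30, 0, 0], [0, 0, 0], 1], [[-39, 2, 0], [0, 0, 0], 1], [[-48, 6, 0], [0, 0, 0], 1], [[-56, 11, 0], [0, 0, 0], 1], [[-64, 18, 0], [0, 0, 0], 1], [[-70, 25, 0], [0, 0, 0], 1], [[-76, 33, 0], [0, 0, 0], 1], [[-80, 42, 0], [0, 0, 0], 1]]
```

>>> move_arm:
  motion:
    - [[9,-2,0],[0,0,0],1]
    - [[18,-5,0],[0,0,0],1]
    - [[27,-10,0],[0,0,0],1]
    - [[35,-15,0],[0,0,0],1]
    - [[42,-22,0],[0,0,0],1]
    - [[48,-30,0],[0,0,0],1]
    - [[53,-38,0],[0,0,0],1]
    - [[57,-47,0],[0,0,0],1]
    - [[59,-57,0],[0,0,0],1]
    - [[60,-67,0],[0,0,0],1]

```text
clock: 5.48
tool_pos: [0.4234, -0.0377, 0.1826]
orientation: [179.9, 0.1, -179.9]
force: [5.4, 2.4, -3.1]
opening: 0.03
gripper_force: 30.0
```

```bash
python3 -c "
from h import *
look()"
```

```text
t5.483 n2 ang60 58.03 sp0.2 knobs [-2. 58.] tcp [ 0.4234 -0.0388  0.1827] F [ 4.5 -1.4 -3.4] op 0.029 gf 30
```

>>> move_arm:
  motion:
    - [[0,-9,0],[0,0,0],1]
    - [[-2,-19,0],[0,0,0],1]
    - [[-5,-28,0],[0,0,0],1]
    - [[-9,-37,0],[0,0,0],1]
    - [[-15,-45,0],[0,0,0],1]
    - [[-21,-52,0],[0,0,0],1]
    - [[-29,-59,0],[0,0,0],1]
    - [[-37,-64,0],[0,0,0],1]
    - [[-46,-68,0],[0,0,0],1]
    - [[-55,-70,0],[0,0,0],1]

```text
clock: 6.37
tool_pos: [0.4785, -0.1089, 0.1826]
orientation: [-180.0, -0.1, -180.0]
force: [-1.2, 2.6, 3.8]
opening: 0.0295
gripper_force: 30.0
```

```bash
python3 -c "
from h import *
look()"
```

```text
t6.367 n2 ang60 32.80 sp0.1 knobs [-147.   33.] tcp [ 0.4801 -0.1091  0.1826] F [ 4.5 -1.   1.1] op 0.030 gf 30
```

>>> move_arm:
  motion:
    - [[-10,-2,0],[0,0,0],1]
    - [[-20,-2,0],[0,0,0],1]
    - [[-30,0,0],[0,0,0],1]
    - [[-39,2,0],[0,0,0],1]
    - [[-48,6,0],[0,0,0],1]
    - [[-56,11,0],[0,0,0],1]
    - [[-64,18,0],[0,0,0],1]
    - [[-70,25,0],[0,0,0],1]
    - [[-76,33,0],[0,0,0],1]
    - [[-80,42,0],[0,0,0],1]

```text
clock: 7.25
tool_pos: [0.5589, -0.0653, 0.1826]
orientation: [-180.0, 0.0, -180.0]
force: [1.8, -1.7, 3.3]
opening: 0.0296
gripper_force: 30.0
```

```bash
python3 -c "
from h import *
look();look()"
```

```text
t7.250 n3 ang60 15.86 sp0.2 knobs [-164. -104.  136.] tcp [ 0.5594 -0.0639  0.1826] F [1.6 2.3 5.6] op 0.030 gf 30
t7.300 n3 ang60 18.33 sp0.2 knobs [-162. -102.  138.] tcp [ 0.5592 -0.0643  0.1826] F [3.9 0.3 2.5] op 0.030 gf 30
```

```bash
cat > m.py <<'E'
import numpy as np
from scipy.optimize import least_squares
# crank segments: (start time, list of deg steps); rest otherwise
S=[(3.7167,[.5,1.5,2.5,3.5,4.5,5,5.5,6,6.5,7]),(4.65,[7.5]+[8]*9),(5.5333,[8]*10),(6.4167,[8]*10)]
D=[(3.667,33.98),(4.55,38.81),(4.6,39.53),(5.483,58.03),(6.367,92.8),(7.25,135.86),(7.3,138.33)]
W0=(3.7,33.98,0.)
def wc(t,S):
    for t0,s in S:
        i=int((t-t0)*12//1)
        if t>=t0 and i<len(s):return np.radians(s[i])*12
    return 0.
def sim(J,d,S,tend,st=W0,dt=1/240,c=.12):
    t,a,w=st;a=np.radians(a);o=[(t,np.degrees(a),w)]
    while t<tend:
        T=c*(wc(t+dt/2,S)-w)-.005*w
        f=.01+d
        if abs(w)<1e-9 and abs(T)<f:dw=0
        else:
            s=np.sign(w) if abs(w)>1e-9 else np.sign(T)
            dw=(T-s*f)/J*dt
            if w*(w+dw)<0:dw=-w
        w+=dw;a+=w*dt;t+=dt;o.append((t,np.degrees(a),w))
    return np.array(o)
def fit(S,D):
    D=np.array(D)
    def r(p):
        o=sim(p[0],p[1],S,D[-1,0]+.01);return np.interp(D[:,0]-p[2],o[:,0],o[:,1])-D[:,1]
    f=least_squares(r,[.18,.1,0.02],diff_step=1e-3,bounds=([.1,.02,-.1],[.27,.28,.12]));print("J d lag",f.x.round(4),"res",f.fun.round(2))
    o=sim(f.x[0],f.x[1],S,D[-1,0]+.05);print("now",o[-1]);return f.x
E
python3 - <<'E'
from m import *
p=fit(S,D)
for n in(8,9,10,11,12,13,14):
    w=np.radians(n)*12*(10/83*10/ (10/8.3)) if 0 else np.radians(n)*12*.8333/.8833
    print(n,"steady with look each call",(.12*w-.01-p[1])/.125,"without",(.12*np.radians(n)*12-.01-p[1])/.125)
E
```

```text
J d lag [ 0.27    0.0224 -0.0388] res [ 0.   -1.06 -1.22 -0.06 -0.37  0.82 -0.39]
now [  7.35416667 140.11632257   0.90085529]
8 steady with look each call 1.2580156044853683 without 1.3490659519685546
9 steady with look each call 1.4476962408797167 without 1.5501278817983015
10 steady with look each call 1.637376877274065 without 1.751189811628048
11 steady with look each call 1.8270575136684135 without 1.9522517414577951
12 steady with look each call 2.0167381500627615 without 2.153313671287542
13 steady with look each call 2.2064187864571108 without 2.3543756011172885
14 steady with look each call 2.396099422851459 without 2.555437530947035
```

```bash
python3 - <<'E'
from g import *
show(338,[[10]*10,[10]*10,[10]*10])
E
```

```text
338.0->438.0 [[[-3, 11, 0], [0, 0, 0], 1], [[-5, 24, 0], [0, 0, 0], 1], [[-4, 36, 0], [0, 0, 0], 1], [[-2, 48, 0], [0, 0, 0], 1], [[3, 59, 0], [0, 0, 0], 1], [[10, 69, 0], [0, 0, 0], 1], [[18, 78, 0], [0, 0, 0], 1], [[28, 85, 0], [0, 0, 0], 1], [[39, 91, 0], [0, 0, 0], 1], [[50, 94, 0], [0, 0, 0], 1]]
438.0->538.0 [[[13, 2, 0], [0, 0, 0], 1], [[25, 1, 0], [0, 0, 0], 1], [[37, -1, 0], [0, 0, 0], 1], [[48, -6, 0], [0, 0, 0], 1], [[58, -13, 0], [0, 0, 0], 1], [[67, -21, 0], [0, 0, 0], 1], [[74, -31, 0], [0, 0, 0], 1], [[80, -42, 0], [0, 0, 0], 1], [[83, -53, 0], [0, 0, 0], 1], [[85, -66, 0], [0, 0, 0], 1]]
538.0->638.0 [[[-1, -12, 0], [0, 0, 0], 1], [[-3, -24, 0], [0, 0, 0], 1], [[-8, -35, 0], [0, 0, 0], 1], [[-15, -45, 0], [0, 0, 0], 1], [[-23, -54, 0], [0, 0, 0], 1], [[-33, -61, 0], [0, 0, 0], 1], [[-44, -67, 0], [0, 0, 0], 1], [[-55, -70, 0], [0, 0, 0], 1], [[-68, -72, 0], [0, 0, 0], 1], [[-80, -71, 0], [0, 0, 0], 1]]
```

>>> move_arm:
  motion:
    - [[-3,11,0],[0,0,0],1]
    - [[-5,24,0],[0,0,0],1]
    - [[-4,36,0],[0,0,0],1]
    - [[-2,48,0],[0,0,0],1]
    - [[3,59,0],[0,0,0],1]
    - [[10,69,0],[0,0,0],1]
    - [[18,78,0],[0,0,0],1]
    - [[28,85,0],[0,0,0],1]
    - [[39,91,0],[0,0,0],1]
    - [[50,94,0],[0,0,0],1]

```text
clock: 8.18
tool_pos: [0.5064, 0.0285, 0.1826]
orientation: [-180.0, -0.0, -180.0]
force: [0.3, -3.3, 5.1]
opening: 0.0294
gripper_force: 30.0
```

```bash
python3 -c "
from h import *
look()"
```

```text
t8.183 n5 ang60 8.22 sp0.3 knobs [-172. -112.  -52.    8.  128.] tcp [0.5046 0.0287 0.1826] F [-4.5  3.3  5.4] op 0.029 gf 30
```

>>> move_arm:
  motion:
    - [[13,2,0],[0,0,0],1]
    - [[25,1,0],[0,0,0],1]
    - [[37,-1,0],[0,0,0],1]
    - [[48,-6,0],[0,0,0],1]
    - [[58,-13,0],[0,0,0],1]
    - [[67,-21,0],[0,0,0],1]
    - [[74,-31,0],[0,0,0],1]
    - [[80,-42,0],[0,0,0],1]
    - [[83,-53,0],[0,0,0],1]
    - [[85,-66,0],[0,0,0],1]

```text
clock: 9.07
tool_pos: [0.4232, -0.0377, 0.1827]
orientation: [179.9, 0.2, -179.9]
force: [10.1, 2.1, -5.0]
opening: 0.0294
gripper_force: 30.0
```

```bash
python3 -c "
from h import *
look()"
```

```text
t9.067 n3 ang60 7.33 sp0.3 knobs [-53.   7.  67.] tcp [ 0.4232 -0.0389  0.1826] F [ 7.4 -4.6 -3.2] op 0.029 gf 30
```

>>> move_arm:
  motion:
    - [[-1,-12,0],[0,0,0],1]
    - [[-3,-24,0],[0,0,0],1]
    - [[-8,-35,0],[0,0,0],1]
    - [[-15,-45,0],[0,0,0],1]
    - [[-23,-54,0],[0,0,0],1]
    - [[-33,-61,0],[0,0,0],1]
    - [[-44,-67,0],[0,0,0],1]
    - [[-55,-70,0],[0,0,0],1]
    - [[-68,-72,0],[0,0,0],1]
    - [[-80,-71,0],[0,0,0],1]

```text
clock: 9.95
tool_pos: [0.5028, -0.1098, 0.1826]
orientation: [-180.0, -0.1, 180.0]
force: [-0.6, -2.7, 6.1]
opening: 0.0295
gripper_force: 30.0
```

```bash
python3 -c "
from h import *
look();look()"
```

```text
t9.950 n1 ang60 12.22 sp0.0 knobs [12.] tcp [ 0.5054 -0.1093  0.1826] F [ 7.2 -3.6  1. ] op 0.029 gf 30
t10.000 n1 ang60 16.16 sp0.0 knobs [16.] tcp [ 0.5048 -0.1094  0.1826] F [ 3.4 -5.8  2.6] op 0.029 gf 30
```

```bash
cat >> m.py <<'E'
S+=[(7.35,[10]*10),(8.2333,[10]*10),(9.1167,[10]*10)]
D+=[(8.183,188.22),(9.067,247.33),(9.95,312.22),(10.0,316.16)]
E
python3 - <<'E'
from m import *
p=fit(S,D)
for n in(10,10.5,11,11.5,12):
    print(n,"steady",(.12*np.radians(n)*12*.8333/.8833-.01-p[1])/.125,"without",(.12*np.radians(n)*12-.01-p[1])/.125)
from g import *
show(638,[[10.5]*10]*3)
E
```

```text
J d lag [ 0.1609  0.0552 -0.0161] res [ 0.   -1.64 -1.8  -0.17  0.26 -0.07 -0.05 -0.12  0.48  0.17 -0.37]
now [ 10.05416667 318.70164513   1.1938009 ]
10 steady 1.3751594716443918 without 1.4889724059983749
10.5 steady 1.4699997898415664 without 1.5895033709132487
11 steady 1.5648401080387409 without 1.690034335828122
11.5 steady 1.6596804262359148 without 1.7905653007429954
12 steady 1.7545207444330893 without 1.8910962656578687
638.0->743.0 [[[-12, 3, 0], [0, 0, 0], 1], [[-24, 8, 0], [0, 0, 0], 1], [[-35, 15, 0], [0, 0, 0], 1], [[-44, 24, 0], [0, 0, 0], 1], [[-51, 35, 0], [0, 0, 0], 1], [[-56, 46, 0], [0, 0, 0], 1], [[-59, 59, 0], [0, 0, 0], 1], [[-60, 71, 0], [0, 0, 0], 1], [[-58, 84, 0], [0, 0, 0], 1], [[-54, 96, 0], [0, 0, 0], 1]]
743.0->848.0 [[[6, 12, 0], [0, 0, 0], 1], [[14, 22, 0], [0, 0, 0], 1], [[23, 30, 0], [0, 0, 0], 1], [[34, 36, 0], [0, 0, 0], 1], [[46, 41, 0], [0, 0, 0], 1], [[59, 43, 0], [0, 0, 0], 1], [[72, 43, 0], [0, 0, 0], 1], [[84, 40, 0], [0, 0, 0], 1], [[96, 35, 0], [0, 0, 0], 1], [[107, 28, 0], [0, 0, 0], 1]]
848.0->953.0 [[[9, -9, 0], [0, 0, 0], 1], [[17, -19, 0], [0, 0, 0], 1], [[23, -30, 0], [0, 0, 0], 1], [[26, -43, 0], [0, 0, 0], 1], [[27, -56, 0], [0, 0, 0], 1], [[26, -68, 0], [0, 0, 0], 1], [[22, -81, 0], [0, 0, 0], 1], [[16, -92, 0], [0, 0, 0], 1], [[9, -102, 0], [0, 0, 0], 1], [[-1, -111, 0], [0, 0, 0], 1]]
```

```bash
python3 - <<'E'
from g import *
show(638,[[11]*10]*4)
E
```

```text
638.0->748.0 [[[-13, 3, 0], [0, 0, 0], 1], [[-25, 8, 0], [0, 0, 0], 1], [[-36, 16, 0], [0, 0, 0], 1], [[-45, 26, 0], [0, 0, 0], 1], [[-52, 37, 0], [0, 0, 0], 1], [[-57, 50, 0], [0, 0, 0], 1], [[-60, 63, 0], [0, 0, 0], 1], [[-60, 76, 0], [0, 0, 0], 1], [[-57, 89, 0], [0, 0, 0], 1], [[-52, 102, 0], [0, 0, 0], 1]]
748.0->858.0 [[[8, 11, 0], [0, 0, 0], 1], [[17, 21, 0], [0, 0, 0], 1], [[28, 28, 0], [0, 0, 0], 1], [[40, 34, 0], [0, 0, 0], 1], [[53, 36, 0], [0, 0, 0], 1], [[67, 37, 0], [0, 0, 0], 1], [[80, 35, 0], [0, 0, 0], 1], [[93, 30, 0], [0, 0, 0], 1], [[104, 23, 0], [0, 0, 0], 1], [[114, 14, 0], [0, 0, 0], 1]]
858.0->968.0 [[[8, -11, 0], [0, 0, 0], 1], [[14, -23, 0], [0, 0, 0], 1], [[17, -36, 0], [0, 0, 0], 1], [[18, -49, 0], [0, 0, 0], 1], [[16, -63, 0], [0, 0, 0], 1], [[12, -75, 0], [0, 0, 0], 1], [[5, -87, 0], [0, 0, 0], 1], [[-3, -97, 0], [0, 0, 0], 1], [[-14, -106, 0], [0, 0, 0], 1], [[-26, -112, 0], [0, 0, 0], 1]]
968.0->1078.0 [[[-13, -4, 0], [0, 0, 0], 1], [[-26, -5, 0], [0, 0, 0], 1], [[-39, -4, 0], [0, 0, 0], 1], [[-52, 0, 0], [0, 0, 0], 1], [[-64, 6, 0], [0, 0, 0], 1], [[-75, 15, 0], [0, 0, 0], 1], [[-83, 25, 0], [0, 0, 0], 1], [[-90, 37, 0], [0, 0, 0], 1], [[-94, 49, 0], [0, 0, 0], 1], [[-96, 63, 0], [0, 0, 0], 1]]
```

>>> move_arm:
  motion:
    - [[-13,3,0],[0,0,0],1]
    - [[-25,8,0],[0,0,0],1]
    - [[-36,16,0],[0,0,0],1]
    - [[-45,26,0],[0,0,0],1]
    - [[-52,37,0],[0,0,0],1]
    - [[-57,50,0],[0,0,0],1]
    - [[-60,63,0],[0,0,0],1]
    - [[-60,76,0],[0,0,0],1]
    - [[-57,89,0],[0,0,0],1]
    - [[-52,102,0],[0,0,0],1]

```text
clock: 10.88
tool_pos: [0.5544, -0.0056, 0.1825]
orientation: [-180.0, -0.1, -180.0]
force: [-4.0, -4.1, 8.1]
opening: 0.0298
gripper_force: 30.0
```

```bash
python3 -c "
from h import *
look()"
```

```text
t10.883 n2 ang60 24.93 sp0.1 knobs [-155.  145.] tcp [ 0.5533 -0.0041  0.1826] F [-3.7  4.2  4.4] op 0.030 gf 30
```

>>> move_arm:
  motion:
    - [[8,11,0],[0,0,0],1]
    - [[17,21,0],[0,0,0],1]
    - [[28,28,0],[0,0,0],1]
    - [[40,34,0],[0,0,0],1]
    - [[53,36,0],[0,0,0],1]
    - [[67,37,0],[0,0,0],1]
    - [[80,35,0],[0,0,0],1]
    - [[93,30,0],[0,0,0],1]
    - [[104,23,0],[0,0,0],1]
    - [[114,14,0],[0,0,0],1]

```text
clock: 11.77
tool_pos: [0.441, 0.0067, 0.1827]
orientation: [-179.9, 0.1, -179.9]
force: [14.2, -11.6, -7.3]
opening: 0.0296
gripper_force: 30.0
```

```bash
python3 -c "
from h import *
look()"
```

```text
t11.767 n4 ang60 38.24 sp3.9 knobs [-141.  -81.   39.   95.] tcp [0.4397 0.0051 0.1826] F [ 10.7 -15.9  -5.3] op 0.029 gf 30
```

>>> move_arm:
  motion:
    - [[8,-11,0],[0,0,0],1]
    - [[14,-23,0],[0,0,0],1]
    - [[17,-36,0],[0,0,0],1]
    - [[18,-49,0],[0,0,0],1]
    - [[16,-63,0],[0,0,0],1]
    - [[12,-75,0],[0,0,0],1]
    - [[5,-87,0],[0,0,0],1]
    - [[-3,-97,0],[0,0,0],1]
    - [[-14,-106,0],[0,0,0],1]
    - [[-26,-112,0],[0,0,0],1]

```text
clock: 12.65
tool_pos: [0.4663, -0.1049, 0.1825]
orientation: [180.0, -0.1, -180.0]
force: [-1.5, 1.6, 7.1]
opening: 0.0295
gripper_force: 30.0
```

```bash
python3 -c "
from h import *
look()"
```

```text
t12.650 n2 ang60 56.48 sp2.4 knobs [-62.  -5.] tcp [ 0.4687 -0.1057  0.1826] F [ 3.7 -8.6  1.7] op 0.030 gf 30
```

>>> move_arm:
  motion:
    - [[-13,-4,0],[0,0,0],1]
    - [[-26,-5,0],[0,0,0],1]
    - [[-39,-4,0],[0,0,0],1]
    - [[-52,0,0],[0,0,0],1]
    - [[-64,6,0],[0,0,0],1]
    - [[-75,15,0],[0,0,0],1]
    - [[-83,25,0],[0,0,0],1]
    - [[-90,37,0],[0,0,0],1]
    - [[-94,49,0],[0,0,0],1]
    - [[-96,63,0],[0,0,0],1]

```text
clock: 13.53
tool_pos: [0.5635, -0.0406, 0.1826]
orientation: [180.0, 0.0, -180.0]
force: [-0.5, -1.4, 6.2]
opening: 0.0296
gripper_force: 30.0
```

```bash
python3 -c "
from h import *
look()"
```

```text
t13.533 n2 ang60 14.92 sp0.2 knobs [-165. -105.] tcp [ 0.5633 -0.0386  0.1826] F [3.3 4.1 4.4] op 0.030 gf 30
```

```bash
cat >> m.py <<'E'
S+=[(10.05,[11]*10),(10.9333,[11]*10),(11.8167,[11]*10),(12.7,[11]*10)]
D+=[(10.883,384.93),(11.767,459),(13.533,614.92)]
E
python3 - <<'E'
from m import *
p=fit(S,D)
o=sim(p[0],p[1],S,13.58)
for t in range(10,14):print(t,o[(o[:,0]>t)&(o[:,0]<t+1),2].min(),o[(o[:,0]>t)&(o[:,0]<t+1),2].max())
from g import *
show(1078,[[11]*10]*6)
E
```

```text
J d lag [ 0.1786  0.0508 -0.0232] res [ 0.   -1.59 -1.77 -0.45 -0.44 -0.72 -0.7  -0.37  0.56  0.89  0.64  0.03
  0.1  -0.57]
now [ 13.58333333 617.69443694   1.53203892]
10 1.2269573079853162 1.4473426332858732
11 1.3974018601663336 1.5330691461569912
12 1.4957106386914218 1.5792171804670447
13 1.532038923284498 1.6040594492046478
1078.0->1188.0 [[[1, 13, 0], [0, 0, 0], 1], [[4, 26, 0], [0, 0, 0], 1], [[10, 38, 0], [0, 0, 0], 1], [[18, 49, 0], [0, 0, 0], 1], [[28, 58, 0], [0, 0, 0], 1], [[39, 65, 0], [0, 0, 0], 1], [[52, 70, 0], [0, 0, 0], 1], [[65, 72, 0], [0, 0, 0], 1], [[79, 71, 0], [0, 0, 0], 1], [[92, 69, 0], [0, 0, 0], 1]]
1188.0->1298.0 [[[12, -6, 0], [0, 0, 0], 1], [[23, -13, 0], [0, 0, 0], 1], [[32, -23, 0], [0, 0, 0], 1], [[40, -34, 0], [0, 0, 0], 1], [[45, -47, 0], [0, 0, 0], 1], [[48, -60, 0], [0, 0, 0], 1], [[48, -73, 0], [0, 0, 0], 1], [[45, -86, 0], [0, 0, 0], 1], [[40, -99, 0], [0, 0, 0], 1], [[33, -110, 0], [0, 0, 0], 1]]
1298.0->1408.0 [[[-9, -10, 0], [0, 0, 0], 1], [[-20, -18, 0], [0, 0, 0], 1], [[-32, -23, 0], [0, 0, 0], 1], [[-45, -26, 0], [0, 0, 0], 1], [[-59, -
[... 420 characters left out ...]
, 1], [[32, 101, 0], [0, 0, 0], 1], [[44, 105, 0], [0, 0, 0], 1]]
1518.0->1628.0 [[[14, 2, 0], [0, 0, 0], 1], [[27, 1, 0], [0, 0, 0], 1], [[40, -3, 0], [0, 0, 0], 1], [[52, -9, 0], [0, 0, 0], 1], [[63, -17, 0], [0, 0, 0], 1], [[72, -27, 0], [0, 0, 0], 1], [[78, -38, 0], [0, 0, 0], 1], [[83, -51, 0], [0, 0, 0], 1], [[85, -64, 0], [0, 0, 0], 1], [[84, -78, 0], [0, 0, 0], 1]]
1628.0->1738.0 [[[-3, -13, 0], [0, 0, 0], 1], [[-8, -25, 0], [0, 0, 0], 1], [[-16, -36, 0], [0, 0, 0], 1], [[-26, -45, 0], [0, 0, 0], 1], [[-37, -52, 0], [0, 0, 0], 1], [[-50, -57, 0], [0, 0, 0], 1], [[-63, -60, 0], [0, 0, 0], 1], [[-76, -60, 0], [0, 0, 0], 1], [[-89, -57, 0], [0, 0, 0], 1], [[-102, -52, 0], [0, 0, 0], 1]]
```

>>> move_arm:
  motion:
    - [[1,13,0],[0,0,0],1]
    - [[4,26,0],[0,0,0],1]
    - [[10,38,0],[0,0,0],1]
    - [[18,49,0],[0,0,0],1]
    - [[28,58,0],[0,0,0],1]
    - [[39,65,0],[0,0,0],1]
    - [[52,70,0],[0,0,0],1]
    - [[65,72,0],[0,0,0],1]
    - [[79,71,0],[0,0,0],1]
    - [[92,69,0],[0,0,0],1]

```text
clock: 14.42
tool_pos: [0.4691, 0.0259, 0.1826]
orientation: [-179.8, -0.1, -179.9]
force: [9.5, -21.4, 1.1]
opening: 0.0297
gripper_force: 30.0
```

```bash
python3 -c "
from h import *
look()"
```

```text
t14.417 n4 ang60 35.54 sp0.4 knobs [-84. -25.  36. 155.] tcp [0.4668 0.0247 0.1825] F [ -1.2 -13.4   7.4] op 0.029 gf 30
```

>>> move_arm:
  motion:
    - [[12,-6,0],[0,0,0],1]
    - [[23,-13,0],[0,0,0],1]
    - [[32,-23,0],[0,0,0],1]
    - [[40,-34,0],[0,0,0],1]
    - [[45,-47,0],[0,0,0],1]
    - [[48,-60,0],[0,0,0],1]
    - [[48,-73,0],[0,0,0],1]
    - [[45,-86,0],[0,0,0],1]
    - [[40,-99,0],[0,0,0],1]
    - [[33,-110,0],[0,0,0],1]

```text
clock: 15.3
tool_pos: [0.4373, -0.0825, 0.1826]
orientation: [179.9, 0.0, -180.0]
force: [1.4, 3.3, 3.6]
opening: 0.0296
gripper_force: 30.0
```

```bash
python3 -c "
from h import *
look()"
```

```text
t15.300 n2 ang60 55.16 sp0.2 knobs [-5. 55.] tcp [ 0.4385 -0.0837  0.1826] F [ 2.3 -4.1  5. ] op 0.030 gf 30
```

>>> move_arm:
  motion:
    - [[-9,-10,0],[0,0,0],1]
    - [[-20,-18,0],[0,0,0],1]
    - [[-32,-23,0],[0,0,0],1]
    - [[-45,-26,0],[0,0,0],1]
    - [[-59,-27,0],[0,0,0],1]
    - [[-72,-25,0],[0,0,0],1]
    - [[-85,-20,0],[0,0,0],1]
    - [[-96,-14,0],[0,0,0],1]
    - [[-106,-5,0],[0,0,0],1]
    - [[-114,6,0],[0,0,0],1]

```text
clock: 16.18
tool_pos: [0.5532, -0.0767, 0.1826]
orientation: [-180.0, 0.0, -180.0]
force: [2.3, -2.7, 4.0]
opening: 0.0296
gripper_force: 30.0
```

```bash
python3 -c "
from h import *
look()"
```

```text
t16.183 n3 ang60 16.62 sp0.5 knobs [-164. -103.  137.] tcp [ 0.5544 -0.0748  0.1826] F [4.6 3.1 5.7] op 0.030 gf 30
```

>>> move_arm:
  motion:
    - [[-6,12,0],[0,0,0],1]
    - [[-10,25,0],[0,0,0],1]
    - [[-11,38,0],[0,0,0],1]
    - [[-9,52,0],[0,0,0],1]
    - [[-5,64,0],[0,0,0],1]
    - [[1,76,0],[0,0,0],1]
    - [[10,86,0],[0,0,0],1]
    - [[20,95,0],[0,0,0],1]
    - [[32,101,0],[0,0,0],1]
    - [[44,105,0],[0,0,0],1]

```text
clock: 17.07
tool_pos: [0.5067, 0.0285, 0.1825]
orientation: [-179.9, -0.1, -179.9]
force: [-0.1, -7.1, 7.4]
opening: 0.0293
gripper_force: 30.0
```

```bash
python3 -c "
from h import *
look()"
```

```text
t17.067 n4 ang60 38.79 sp0.2 knobs [-141.  -81.  -21.  159.] tcp [0.5046 0.0287 0.1825] F [-6.1  0.4  7.7] op 0.030 gf 30
```

>>> move_arm:
  motion:
    - [[14,2,0],[0,0,0],1]
    - [[27,1,0],[0,0,0],1]
    - [[40,-3,0],[0,0,0],1]
    - [[52,-9,0],[0,0,0],1]
    - [[63,-17,0],[0,0,0],1]
    - [[72,-27,0],[0,0,0],1]
    - [[78,-38,0],[0,0,0],1]
    - [[83,-51,0],[0,0,0],1]
    - [[85,-64,0],[0,0,0],1]
    - [[84,-78,0],[0,0,0],1]

```text
clock: 17.95
tool_pos: [0.4239, -0.0494, 0.1826]
orientation: [179.9, 0.1, -179.9]
force: [5.2, 1.5, 1.3]
opening: 0.03
gripper_force: 30.0
```

```bash
python3 -c "
from h import *
look()"
```

```text
t17.950 n4 ang60 58.81 sp2.5 knobs [-61.  -1.  59. 117.] tcp [ 0.4241 -0.0509  0.1826] F [ 3.9 -3.5  0.4] op 0.030 gf 30
```

>>> move_arm:
  motion:
    - [[-3,-13,0],[0,0,0],1]
    - [[-8,-25,0],[0,0,0],1]
    - [[-16,-36,0],[0,0,0],1]
    - [[-26,-45,0],[0,0,0],1]
    - [[-37,-52,0],[0,0,0],1]
    - [[-50,-57,0],[0,0,0],1]
    - [[-63,-60,0],[0,0,0],1]
    - [[-76,-60,0],[0,0,0],1]
    - [[-89,-57,0],[0,0,0],1]
    - [[-102,-52,0],[0,0,0],1]

```text
clock: 18.83
tool_pos: [0.5262, -0.1023, 0.1826]
orientation: [-179.9, -0.1, -180.0]
force: [-1.0, -1.0, 7.2]
opening: 0.0295
gripper_force: 30.0
```

```bash
python3 -c "
from h import *
look()
from g import *
show(1738,[[11]*10]*2)"
```

```text
t18.833 n3 ang60 20.98 sp0.5 knobs [-159.   21.  141.] tcp [ 0.5287 -0.1009  0.1826] F [5.9 2.3 4.7] op 0.030 gf 30
1738.0->1848.0 [[[-11, 8, 0], [0, 0, 0], 1], [[-21, 17, 0], [0, 0, 0], 1], [[-28, 28, 0], [0, 0, 0], 1], [[-34, 40, 0], [0, 0, 0], 1], [[-36, 53, 0], [0, 0, 0], 1], [[-37, 67, 0], [0, 0, 0], 1], [[-35, 80, 0], [0, 0, 0], 1], [[-30, 93, 0], [0, 0, 0], 1], [[-23, 104, 0], [0, 0, 0], 1], [[-14, 114, 0], [0, 0, 0], 1]]
1848.0->1958.0 [[[11, 8, 0], [0, 0, 0], 1], [[23, 14, 0], [0, 0, 0], 1], [[36, 17, 0], [0, 0, 0], 1], [[49, 18, 0], [0, 0, 0], 1], [[63, 16, 0], [0, 0, 0], 1], [[75, 12, 0], [0, 0, 0], 1], [[87, 5, 0], [0, 0, 0], 1], [[97, -3, 0], [0, 0, 0], 1], [[106, -14, 0], [0, 0, 0], 1], [[112, -26, 0], [0, 0, 0], 1]]
```

```bash
cat >> m.py <<'E'
S+=[(13.5833+.8833*i,[11]*10) for i in range(6)]
D+=[(14.417,695.54),(15.3,775.16),(16.183,856.62),(17.067,938.79),(17.95,1018.8),(18.833,1100.98)]
E
python3 - <<'E'
from m import *
p=fit(S,D)
o=sim(p[0],p[1],S,18.88)
S3=S+[(18.8833+.8833*i,[11]*10) for i in range(4)]
for B in([],[8,6,4,2]):
  S4=S3+[(22.4166,B)]
  o=sim(p[0],p[1],S4,28);print(o[::120][-8:].round(2))
from g import *
show(1958,[[11]*10]*2)
E
```

```text
J d lag [ 0.1796  0.0504 -0.0138] res [ 0.   -1.68 -1.85 -0.71 -0.78 -1.05 -1.   -0.71  0.25  0.66  0.45 -0.1
  0.06  0.6   0.1   1.02  0.37 -0.75  0.28 -0.91]
now [  18.88333333 1103.47771372    1.5633465 ]
[[2.42000e+01 1.49827e+03 1.10000e-01]
 [2.47000e+01 1.49912e+03 0.00000e+00]
 [2.52000e+01 1.49912e+03 0.00000e+00]
 [2.57000e+01 1.49912e+03 0.00000e+00]
 [2.62000e+01 1.49912e+03 0.00000e+00]
 [2.67000e+01 1.49912e+03 0.00000e+00]
 [2.72000e+01 1.49912e+03 0.00000e+00]
 [2.77000e+01 1.49912e+03 0.00000e+00]]
[[2.42000e+01 1.51142e+03 1.80000e-01]
 [2.47000e+01 1.51365e+03 0.00000e+00]
 [2.52000e+01 1.51365e+03 0.00000e+00]
 [2.57000e+01 1.51365e+03 0.00000e+00]
 [2.62000e+01 1.51365e+03 0.00000e+00]
 [2.67000e+01 1.51365e+03 0.00000e+00]
 [2.72000e+01 1.51365e+03 0.00000e+00]
 [2.77000e+01 1.51365e+03 0.00000e+00]]
1958.0->2068.0 [[[4, -13, 0], [0, 0, 0], 1], [[5, -26, 0], [0, 0, 0], 1], [[4, -39, 0], [0, 0, 0], 1], [[0, -52, 0], [0, 0, 0], 1], [[-6, -64, 0], [0, 0, 0], 1], [[-15, -75, 0], [0, 0, 0], 1], [[-25, -83, 0], [0, 0, 0], 1], [[-37, -90, 0], [0, 0, 0], 1], [[-49, -94, 0], [0, 0, 0], 1], [[-63, -96, 0], [0, 0, 0], 1]]
2068.0->2178.0 [[[-13, 1, 0], [0, 0, 0], 1], [[-26, 4, 0], [0, 0, 0], 1], [[-38, 10, 0], [0, 0, 0], 1], [[-49, 18, 0], [0, 0, 0], 1], [[-58, 28, 0], [0, 0, 0], 1], [[-65, 39, 0], [0, 0, 0], 1], [[-70, 52, 0], [0, 0, 0], 1], [[-72, 65, 0], [0, 0, 0], 1], [[-71, 79, 0], [0, 0, 0], 1], [[-69, 92, 0], [0, 0, 0], 1]]
```

>>> move_arm:
  motion:
    - [[-11,8,0],[0,0,0],1]
    - [[-21,17,0],[0,0,0],1]
    - [[-28,28,0],[0,0,0],1]
    - [[-34,40,0],[0,0,0],1]
    - [[-36,53,0],[0,0,0],1]
    - [[-37,67,0],[0,0,0],1]
    - [[-35,80,0],[0,0,0],1]
    - [[-30,93,0],[0,0,0],1]
    - [[-23,104,0],[0,0,0],1]
    - [[-14,114,0],[0,0,0],1]

```text
clock: 19.72
tool_pos: [0.5388, 0.0132, 0.1825]
orientation: [-180.0, -0.1, -179.9]
force: [-2.2, -4.4, 8.3]
opening: 0.0294
gripper_force: 30.0
```

```bash
python3 -c "
from h import *
look()"
```

```text
t19.717 n4 ang60 43.44 sp0.7 knobs [-137.  -77.  104.  163.] tcp [0.5371 0.0143 0.1826] F [-5.   4.   6.2] op 0.029 gf 30
```

>>> move_arm:
  motion:
    - [[11,8,0],[0,0,0],1]
    - [[23,14,0],[0,0,0],1]
    - [[36,17,0],[0,0,0],1]
    - [[49,18,0],[0,0,0],1]
    - [[63,16,0],[0,0,0],1]
    - [[75,12,0],[0,0,0],1]
    - [[87,5,0],[0,0,0],1]
    - [[97,-3,0],[0,0,0],1]
    - [[106,-14,0],[0,0,0],1]
    - [[112,-26,0],[0,0,0],1]

```text
clock: 20.6
tool_pos: [0.4283, -0.0138, 0.1827]
orientation: [180.0, 0.2, -179.9]
force: [12.7, -4.2, -5.6]
opening: 0.0295
gripper_force: 30.0
```

```bash
python3 -c "
from h import *
look()"
```

```text
t20.600 n3 ang60 4.10 sp0.4 knobs [-116.  -56.    4.] tcp [ 0.4277 -0.0152  0.1827] F [11.  -9.6 -8.4] op 0.030 gf 30
```

>>> move_arm:
  motion:
    - [[4,-13,0],[0,0,0],1]
    - [[5,-26,0],[0,0,0],1]
    - [[4,-39,0],[0,0,0],1]
    - [[0,-52,0],[0,0,0],1]
    - [[-6,-64,0],[0,0,0],1]
    - [[-15,-75,0],[0,0,0],1]
    - [[-25,-83,0],[0,0,0],1]
    - [[-37,-90,0],[0,0,0],1]
    - [[-49,-94,0],[0,0,0],1]
    - [[-63,-96,0],[0,0,0],1]

```text
clock: 21.48
tool_pos: [0.4899, -0.1103, 0.1825]
orientation: [-180.0, -0.1, -180.0]
force: [-2.0, -0.1, 8.6]
opening: 0.0296
gripper_force: 30.0
```

```bash
python3 -c "
from h import *
look()"
```

```text
t21.483 n3 ang60 24.50 sp0.2 knobs [-156.  -35.   24.] tcp [ 0.4931 -0.1102  0.1826] F [ 6.7 -8.8  0.2] op 0.029 gf 30
```

>>> move_arm:
  motion:
    - [[-13,1,0],[0,0,0],1]
    - [[-26,4,0],[0,0,0],1]
    - [[-38,10,0],[0,0,0],1]
    - [[-49,18,0],[0,0,0],1]
    - [[-58,28,0],[0,0,0],1]
    - [[-65,39,0],[0,0,0],1]
    - [[-70,52,0],[0,0,0],1]
    - [[-72,65,0],[0,0,0],1]
    - [[-71,79,0],[0,0,0],1]
    - [[-69,92,0],[0,0,0],1]

```text
clock: 22.37
tool_pos: [0.5594, -0.0164, 0.1825]
orientation: [-180.0, -0.1, -180.0]
force: [-4.8, -2.2, 9.8]
opening: 0.0298
gripper_force: 30.0
```

```bash
python3 - <<'E'
from h import *
look()
from m import *
from g import *
p=[.18,.05]
st=(22.4166,1425.5,1.56)
for B in([10,10,9,9,8,8,7,6,5,3],[10,9,8,7,6,5,4,3,2,1],[11,10,10,9,8,7,6,4,3,2],[11,11,11,11,10,9,8,6,4,2]):
    for d in(.04,.05,.06):print(B,d,sim(.18,d,[(22.4166,B)],27,st)[-1])
    show(2178,[B])
E
```

```text
t22.367 n3 ang60 46.87 sp0.3 knobs [-73. 107. 167.] tcp [ 0.5586 -0.0148  0.1826] F [-0.9  4.4  5.4] op 0.029 gf 30
[10, 10, 9, 9, 8, 8, 7, 6, 5, 3] 0.04 [  27.0041     1558.47380194    0.        ]
[10, 10, 9, 9, 8, 8, 7, 6, 5, 3] 0.05 [  27.0041     1551.20004819    0.        ]
[10, 10, 9, 9, 8, 8, 7, 6, 5, 3] 0.06 [  27.0041     1544.72228581    0.        ]
2178.0->2253.0 [[[5, 11, 0], [0, 0, 0], 1], [[12, 21, 0], [0, 0, 0], 1], [[19, 29, 0], [0, 0, 0], 1], [[28, 36, 0], [0, 0, 0], 1], [[36, 41, 0], [0, 0, 0], 1], [[45, 45, 0], [0, 0, 0], 1], [[54, 47, 0], [0, 0, 0], 1], [[61, 48, 0], [0, 0, 0], 1], [[67, 48, 0], [0, 0, 0], 1], [[71, 48, 0], [0, 0, 0], 1]]
[10, 9, 8, 7, 6, 5, 4, 3, 2, 1] 0.04 [  27.0041     1543.06480566    0.        ]
[10, 9, 8, 7, 6, 5, 4, 3, 2, 1] 0.05 [  27.0041     1536.42773413    0.        ]
[10, 9, 8, 7, 6, 5, 4, 3, 2, 1] 0.06 [  27.0041     1530.55350684    0.        ]
2178.0->2233.0 [[[5, 11, 0], [0, 0, 0], 1], [[11, 20, 0], [0, 0, 0], 1], [[18, 27, 0], [0, 0, 0], 1], [[24, 33, 0], [0, 0, 0], 1], [[30, 37, 0], [0, 0, 0], 1], [[35, 40, 0], [0, 0, 0], 1], [
[... 525 characters left out ...]
[47, 45, 0], [0, 0, 0], 1], [[54, 47, 0], [0, 0, 0], 1], [[58, 47, 0], [0, 0, 0], 1], [[62, 48, 0], [0, 0, 0], 1], [[65, 48, 0], [0, 0, 0], 1]]
[11, 11, 11, 11, 10, 9, 8, 6, 4, 2] 0.04 [  27.0041     1565.06061632    0.        ]
[11, 11, 11, 11, 10, 9, 8, 6, 4, 2] 0.05 [  27.0041     1557.60083898    0.        ]
[11, 11, 11, 11, 10, 9, 8, 6, 4, 2] 0.06 [  27.0041    1550.9460516    0.       ]
2178.0->2261.0 [[[6, 12, 0], [0, 0, 0], 1], [[13, 23, 0], [0, 0, 0], 1], [[23, 32, 0], [0, 0, 0], 1], [[34, 40, 0], [0, 0, 0], 1], [[45, 45, 0], [0, 0, 0], 1], [[56, 47, 0], [0, 0, 0], 1], [[66, 48, 0], [0, 0, 0], 1], [[73, 48, 0], [0, 0, 0], 1], [[78, 47, 0], [0, 0, 0], 1], [[80, 47, 0], [0, 0, 0], 1]]
```

>>> move_arm:
  motion:
    - [[6,12,0],[0,0,0],1]
    - [[13,23,0],[0,0,0],1]
    - [[23,32,0],[0,0,0],1]
    - [[34,40,0],[0,0,0],1]
    - [[45,45,0],[0,0,0],1]
    - [[56,47,0],[0,0,0],1]
    - [[66,48,0],[0,0,0],1]
    - [[73,48,0],[0,0,0],1]
    - [[78,47,0],[0,0,0],1]
    - [[80,47,0],[0,0,0],1]

```text
clock: 23.25
tool_pos: [0.4774, 0.028, 0.1825]
orientation: [-179.9, -0.2, -179.9]
force: [0.4, -11.0, 6.4]
opening: 0.0295
gripper_force: 30.0
```

```bash
python3 - <<'E'
from h import *
look();look();look()
from m import *
print(sim(.18,.05,[(22.4166,[11,11,11,11,10,9,8,6,4,2])],25.5,(22.4166,1431.4,1.56))[180::12].round(2))
E
```

```text
t23.250 n3 ang60 6.51 sp0.2 knobs [-173. -114.    6.] tcp [0.4773 0.028  0.1825] F [-0.6 -8.1  7.2] op 0.029 gf 30
t23.300 n3 ang60 10.37 sp0.1 knobs [-170. -110.   10.] tcp [0.4776 0.028  0.1825] F [-0.3 -7.9  6.6] op 0.029 gf 30
t23.350 n3 ang60 13.95 sp0.1 knobs [-166. -106.   14.] tcp [0.4778 0.0281 0.1825] F [-1.1 -6.7  7.4] op 0.029 gf 30
[[2.31700e+01 1.49850e+03 1.44000e+00]
 [2.32200e+01 1.50254e+03 1.39000e+00]
 [2.32700e+01 1.50643e+03 1.33000e+00]
 [2.33200e+01 1.51015e+03 1.27000e+00]
 [2.33700e+01 1.51370e+03 1.21000e+00]
 [2.34200e+01 1.51708e+03 1.15000e+00]
 [2.34700e+01 1.52029e+03 1.10000e+00]
 [2.35200e+01 1.52335e+03 1.04000e+00]
 [2.35700e+01 1.52626e+03 9.90000e-01]
 [2.36200e+01 1.52902e+03 9.40000e-01]
 [2.36700e+01 1.53164e+03 8.90000e-01]
 [2.37200e+01 1.53412e+03 8.50000e-01]
 [2.37700e+01 1.53647e+03 8.00000e-01]
 [2.38200e+01 1.53870e+03 7.60000e-01]
 [2.38700e+01 1.54080e+03 7.10000e-01]
 [2.39200e+01 1.54278e+03 6.70000e-01]
 [2.39700e+01 1.54465e+03 6.30000e-01]
 [2.40200e+01 1.54640e+03 6.00000e-01]
 [2.40700e+01 1.54805e+03 5.60000e-01]
 [2.41200e+0
[... 380 characters left out ...]
2.46200e+01 1.56009e+03 2.30000e-01]
 [2.46700e+01 1.56071e+03 2.00000e-01]
 [2.47200e+01 1.56126e+03 1.80000e-01]
 [2.47700e+01 1.56174e+03 1.60000e-01]
 [2.48200e+01 1.56216e+03 1.40000e-01]
 [2.48700e+01 1.56252e+03 1.20000e-01]
 [2.49200e+01 1.56282e+03 1.00000e-01]
 [2.49700e+01 1.56307e+03 8.00000e-02]
 [2.50200e+01 1.56325e+03 6.00000e-02]
 [2.50700e+01 1.56339e+03 4.00000e-02]
 [2.51200e+01 1.56347e+03 2.00000e-02]
 [2.51700e+01 1.56350e+03 0.00000e+00]
 [2.52200e+01 1.56350e+03 0.00000e+00]
 [2.52700e+01 1.56350e+03 0.00000e+00]
 [2.53200e+01 1.56350e+03 0.00000e+00]
 [2.53700e+01 1.56350e+03 0.00000e+00]
 [2.54200e+01 1.56350e+03 0.00000e+00]
 [2.54700e+01 1.56350e+03 0.00000e+00]]
```

>>> move_arm:
  motion:
    - [[0,0,0],[0,0,0],1]
    - [[0,0,0],[0,0,0],1]
    - [[0,0,0],[0,0,0],1]
    - [[0,0,0],[0,0,0],1]
    - [[0,0,0],[0,0,0],1]
    - [[0,0,0],[0,0,0],1]
    - [[0,0,0],[0,0,0],1]
    - [[0,0,0],[0,0,0],1]
    - [[0,0,0],[0,0,0],1]
    - [[0,0,0],[0,0,0],1]

```text
clock: 24.23
tool_pos: [0.4784, 0.0282, 0.1825]
orientation: [-179.9, -0.1, -180.0]
force: [1.5, -8.4, 6.9]
opening: 0.0292
gripper_force: 30.0
```

```bash
python3 - <<'E'
from h import *
look();look()
E
```

```text
t24.233 n3 ang60 55.61 sp0.4 knobs [-124.  -64.  175.] tcp [0.4784 0.0282 0.1825] F [ 0.6 -8.5  5.7] op 0.029 gf 30
t24.283 n3 ang60 56.85 sp0.1 knobs [-123.  -63.  177.] tcp [0.4785 0.0282 0.1825] F [ 0.5 -8.3  6. ] op 0.030 gf 30
```

>>> move_arm:
  motion:
    - [[0,0,0],[0,0,0],1]
    - [[0,0,0],[0,0,0],1]
    - [[0,0,0],[0,0,0],1]
    - [[0,0,0],[0,0,0],1]
    - [[0,0,0],[0,0,0],1]
    - [[0,0,0],[0,0,0],1]
    - [[0,0,0],[0,0,0],1]
    - [[0,0,0],[0,0,0],1]
    - [[0,0,0],[0,0,0],1]
    - [[0,0,0],[0,0,0],1]

```text
clock: 25.17
tool_pos: [0.4786, 0.0282, 0.1825]
orientation: [-179.9, -0.1, -180.0]
force: [1.0, -8.8, 5.1]
opening: 0.0296
gripper_force: 30.0
```

```bash
python3 - <<'E'
from h import *
look();t=look()
cv2.imwrite("pics/f.png",cv2.resize(t["color"][155:335,245:415],None,fx=3,fy=3,interpolation=cv2.INTER_CUBIC))
E
```

```text
t25.167 n3 ang60 7.13 sp0.3 knobs [-173. -113.  -53.] tcp [0.4786 0.0283 0.1825] F [ 1.3 -8.6  5.4] op 0.030 gf 30
t25.217 n3 ang60 7.18 sp0.2 knobs [-173. -113.  -53.] tcp [0.4786 0.0283 0.1825] F [ 2.  -7.9  5.5] op 0.029 gf 30
```

View pics/f.png

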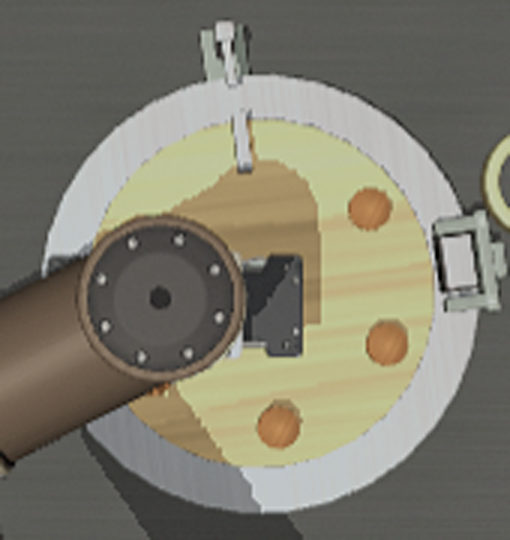

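The picture shows the flag, at about (243,140) in the crop, in line with the index finger at about (231,80). The table is at rest at 1567.15°, and the target is about 1567.8°. Now release.

>>> move_arm:
  motion:
    - [[0,0,0],[0,0,0],0]
    - [[0,0,0],[0,0,0],0]
    - [[0,0,0],[0,0,0],0]
    - [[0,0,0],[0,0,0],0]
    - [[0,0,0],[0,0,0],0]
    - [[0,0,0],[0,0,0],0]
    - [[0,0,0],[0,0,0],0]
    - [[0,0,0],[0,0,0],0]
    - [[0,0,0],[0,0,0],0]
    - [[0,0,0],[0,0,0],0]

```text
clock: 26.1
tool_pos: [0.4799, 0.0289, 0.1826]
orientation: [180.0, -0.0, -180.0]
force: [0.8, -0.4, 0.2]
opening: 0.0866
gripper_force: 0.0
```

>>> move_arm:
  motion:
    - [[0,0,-10],[0,0,0],0]
    - [[0,0,-20],[0,0,0],0]
    - [[0,0,-35],[0,0,0],0]
    - [[0,0,-50],[0,0,0],0]
    - [[0,0,-65],[0,0,0],0]
    - [[0,0,-80],[0,0,0],0]
    - [[0,0,-90],[0,0,0],0]
    - [[0,0,-90],[0,0,0],0]
    - [[0,0,-90],[0,0,0],0]
    - [[0,0,-90],[0,0,0],0]

```text
clock: 26.93
tool_pos: [0.4795, 0.0289, 0.2721]
orientation: [180.0, -0.0, -180.0]
force: [-0.1, -0.0, -0.9]
opening: 0.0881
gripper_force: 0.0
```

```bash
python3 - <<'E'
from h import *
look();look()
E
```

```text
t26.933 n3 ang60 7.13 sp0.3 knobs [-173. -113.  -53.] tcp [0.4794 0.0289 0.2718] F [ 0.   1.  -1.4] op 0.088 gf 0
t26.983 n3 ang60 7.19 sp0.3 knobs [-173. -113.  -53.] tcp [0.4794 0.0288 0.2718] F [ 0.7 -0.1  0.5] op 0.088 gf 0
```

```bash
python3 -c "
from plant import ctrl
print(ctrl.close_job())"
```

```text
the job is handed in; nothing more can be done
None
```

By my camera tracking, the turntable averaged about 1.46–1.64 rad/s for roughly 11 s (limits 1.36–1.782) and stopped with its flag about 0.6° from the index; I then released the crank, raised the gripper clear and handed the job in at about 27 s (no verdict returned).

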